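# Tip the slumped plaques back on their display cradles

### The arm

A 6-joint arm with a two-finger parallel gripper is mounted at the origin on the work surface. World frame = base frame: x ahead of the robot, y to its left, z up, the work surface at z = 0. Lengths are in m, angles in rad, forces in N, time in s.
With the tool pointing down it reaches from about 0.3 to 0.825 m from the base axis. Payload 5.4 kg.
Tool frame: the origin (TCP) lies between the finger pads; the fingertips stand 14 mm ahead of it and the grasp point (between the pads) lies 5 mm behind it (bot.tip_reach is the distance from the TCP to the fingertips, in m); z points along the fingers, y is the line along which they close (so a half turn about z gives the same grasp; the last joint's range is limited). The gripper opens to 92 mm and grips with 3 to 60 N. Pads are 20 mm wide; open, the fingers measure 128 mm over their backs; the gripper's body (75 mm by 189 mm) begins 69 mm behind the grasp point.
Start: joints at [1.111, 0.158, 1.597, -0, 1.386, -0.21], TCP at [0.142, 0.557, 0.193] pointing down, gripper open.
Joint ranges: [-2.91, 2.91], [-0.94, 2.29], [0.18, 2.7], [-1.29, 4.43], [0.17, 2.64], [-3, 3]. Speed limits (rad/s): [2.57, 2.57, 3.14, 3.14, 3.14, 3.14].

### API

Orientations are given as a unit quaternion [x, y, z, w].
In Python, from station import bot gives the robot as it stands. The module is installed in compiled form; this text tells all that it offers.
- The arm moves only by the tool jog_arm, never from a script. Its argument "rows" is a list of rows, each a list of 3 entries, a list of its own where there are three numbers: the shift along the tool's x, y, z in cm, then the turn, a rotation vector about the tool's x, y, z in rad, then the closure, from -1 (fully open) to 1 (shut). In form: [[[dx, dy, dz], [wx, wy, wz], hand], ...]. A call has 1 to 12 rows; each row shifts and turns the commanded pose from where the row before left it, along the tool's axes as they then stand; what a row does not reach is not made up. A row lasts 1/8 s, in which the tool goes at most 62.5 mm and 10.7 degrees, less where a joint would pass 70% of its speed; a pose out of reach is approached as far as the arm can. A call is refused whole if a number of a shift passes 6.25 or a number of a turn 0.188, either way. A call with a gripper value outside its range is refused whole. The fingers move at their own pace and stop on an object; "squeeze" is the grip in N (left out, the last holds). Time passes only in rows, so rows that do not move let the fingers close. It gives the time, the measured TCP pose, the force, the opening and the grip force at its end, in the units of the state.
- bot.observe(): the state, without advancing time (a new reading comes with each control period).
- bot.read_camera(name): name is "side" or "top"; returns the picture (384x512x3 uint8, blue, green, red); there is no depth.
- bot.get_calibration(name): a dict with "mtx" (3x3 intrinsics, pixels), "k1" (the pictures are not rectified: a ray, as slopes to the right and down, at radius r is drawn at 1 + k1 r^2 times it, then the intrinsics apply), "pose" (4x4, takes a point from camera to world coordinates). Camera axes: x right, y down, z forward; pixel columns grow to the right and rows downward; lengths in m; the calibration is good to about 2 mm. A picture is of the moment at which its call begins. get_calibration takes no time and is no camera call.
- bot.hand_in(): hands the job in; it is judged then, once.
Trained networks look in the newest picture that a camera, given by its name, has taken for a name from the list of things; names that differ only in an ending like _2 or _b are one class to them, and where a whole thing is asked for, a point or a joint stands for the part that bears it (a point fixed in the world has none). Each returns a list of dicts, best first, with "score" (0 to 1); they miss things now and then, are a little off and sometimes report something else, mostly with a low value. They report only what shows in the picture. A call takes as long as a camera call. They do not tell look-alikes from the thing itself.
- bot.spot_in(query, camera): "box" ([left, top, width, height] in pixels, round what is visible of it).
The state is a dict: "time": time; "joint_positions": joint angles; "joint_velocities": joint speeds; "tau": joint torques, N m; "tool_pos": TCP position; "ee_rot": TCP orientation; "wrist_force": force on the tool from outside, world axes, zero at the start; "torque": the same for the moment, N m; "opening": finger opening in m; "gripper_force": force on a finger pad.
Only numpy, scipy, OpenCV 4.12 (cv2) and the standard library are available. Lean on these libraries where they do the work, as an engineer would, in place of code of your own. Each camera call takes 0.05 s, during which the arm holds its last target. There are 200 camera calls.

### The job

Both blue display plaques have slumped forward onto the low front posts of their cradles. Push each one by its front, without lifting it out of its groove, so that it tips over upright and leans back against its cradle's rear posts, and leave both resting there squarely with their feet in the grooves. Leave the cup, jar, candlestick and bowl where they are.

Things in the scene. Friction and masses are not known exactly. Their poses are not given: they have to be found in the camera images.
- tall_plaque: Rectangular blue ceramic plaque with white relief, 130 mm wide, 180 high, 14 thick. Foot in its cradle's groove; starts leaning about 25 deg forward (top towards cradle -x); on the rear posts it leans about 12 deg back. 0.35 to 0.7 kg; stays upright if left within 4 deg of upright. Origin: middle of bottom edge; z up the plaque, x front to back, y across.
- tall_top (a point): Middle of the tall plaque's top edge, half-way through its thickness, 180 mm from the body's origin along its z.
- tall_cradle: Tall plaque's fixed wooden cradle, base 125 x 160 mm. Groove along y, 18 wide, 142 long, floor 8 and rims 16 mm above the tabletop. Upright 8 mm brass posts at y = -42 and +42 mm: front pair at x = -56, tops 114 mm above the tabletop; rear pair at x = +34, tops 123. Origin: on the tabletop under the groove's middle; x from front to back, z up.
- arched_plaque: Blue ceramic plaque with half-round top, 120 mm wide, 150 high (straight sides to 90), 14 thick. Foot in its cradle's groove; starts leaning about 25 deg forward (top towards cradle -x); on the rear posts it leans about 12 deg back. 0.35 to 0.7 kg; stays upright if left within 4 deg of upright. Origin: middle of bottom edge; z up the plaque, x front to back, y across.
- arched_top (a point): Middle of the arched plaque's top edge, half-way through its thickness, 150 mm from the body's origin along its z.
- arched_cradle: The arched plaque's fixed cradle, identical to the tall plaque's: origin on the tabletop under the groove's middle, x from front to back, z up; front posts at x = -56 mm (tops 114 mm high), rear posts at x = +34 mm (tops 123 mm high), y = -42 and +42 mm.
- cream_cup: Bystander: white cup with a handle, 72 mm across and 65 mm high. Origin under its centre.
- ginger_jar: Bystander: blue lidded jar, 74 mm across and 112 mm high. Origin under its centre.
- candlestick: Bystander: small steel candlestick, foot 84 mm across, 120 mm high. Origin under its centre.
- bonbon_bowl: Bystander: amber glass bowl, 110 mm across and 45 mm high. Origin under its centre.
Not all that is in view belongs to the job. Leave any pink look-alike of the tall_plaque alone.

How it is judged:
At the end, for the whole second after the job is handed in: Each plaque rests leaning back over its own cradle, 7 to 20 degrees from upright, top edge 12 mm or more behind the groove's middle line, foot in the groove (within 14 mm across, 25 mm along, at most 14 mm above the tabletop), square to the cradle within 7 degrees (x of tall_top in the frame of tall_cradle above 0.012 m and angle between tall_plaque's own z axis and vertical between 0.12 and 0.36 rad and x of tall_plaque in the frame of tall_cradle between -0.014 and 0.014 m and y of tall_plaque in the frame of tall_cradle between -0.025 and 0.025 m and z of tall_plaque in the frame of tall_cradle below 0.014 m and angle between the y axis of tall_plaque and the y axis of tall_cradle, either way round below 0.12 rad and linear speed of each of tall_plaque, arched_plaque below 0.02 m/s and angular speed of each of tall_plaque, arched_plaque below 0.1 rad/s and x of arched_top in the frame of arched_cradle above 0.012 m and angle between arched_plaque's own z axis and vertical between 0.12 and 0.36 rad and x of arched_plaque in the frame of arched_cradle between -0.014 and 0.014 m and y of arched_plaque in the frame of arched_cradle between -0.025 and 0.025 m and z of arched_plaque in the frame of arched_cradle below 0.014 m and angle between the y axis of arched_plaque and the y axis of arched_cradle, either way round below 0.12 rad); the robot touches nothing.
It fails at once if a plaque is lifted: its foot rises to 28 mm above the tabletop (height (world z) of any of tall_plaque, arched_plaque above 0.028 m).
It fails at once if the cup, jar, candlestick or bowl is moved more than 25 mm or tipped (distance of any of cream_cup, ginger_jar, candlestick, bonbon_bowl from where it was at the start of the episode above 0.025 m or angle between any of cream_cup, ginger_jar, candlestick, bonbon_bowl's own z axis and vertical above 0.35 rad).
It also fails if it takes over 56 s, if anything falls off the work surface, if the arm or the gripper's body presses on something with over 40 N, if the wrist force passes 120 N, or if a joint passes its speed limit or range.

## Working session

There is one attempt and no reset: what is moved stays moved. The work goes in short steps, Python scripts to look and compute and a tool call to move; the robot and the scene stay as the last step left them, time stands still between calls to the robot, and variables do not carry over. Pictures are saved under pics/ and viewed, at most 10 in all, crops included, and the job is handed in when it is done.

Besides the shell and the picture viewer there is one more tool, called after "Emit:" as a command line: name --argument value ..., lists and objects as JSON in quotes. jog_arm: Moves the arm, as the interface text tells. Its arguments: {"type":"object","properties":{"rows":{"type":"array"},"squeeze":{"type":"number"}},"required":["rows"]}

```bash
mkdir -p pics
cat > h.py <<'E'
import numpy as np, cv2
from station import bot
from scipy.spatial.transform import Rotation as R
def proj(P,n):
    c=bot.get_calibration(n);T=np.linalg.inv(np.array(c["pose"]));p=np.atleast_2d(P)@T[:3,:3].T+T[:3,3]
    s=p[:,:2]/p[:,2:];s=s*(1+c["k1"]*(s**2).sum(1,keepdims=True));K=np.array(c["mtx"])
    return s@K[:2,:2].T+K[:2,2]
def ray(uv,n):
    c=bot.get_calibration(n);K=np.array(c["mtx"]);T=np.array(c["pose"])
    d=(np.array(uv)-K[:2,2])@np.linalg.inv(K[:2,:2]).T;s=d.copy()
    for _ in range(20): s=d/(1+c["k1"]*(s@s))
    return T[:3,3],T[:3,:3]@np.r_[s,1]
def atz(uv,n,z):
    o,d=ray(uv,n);return o+d*(z-o[2])/d[2]
E
python3 - <<'E'
from h import *
for n in("side","top"):
    im=bot.read_camera(n);cv2.imwrite(f"pics/{n}0.png",cv2.resize(im,(800,600),interpolation=cv2.INTER_CUBIC));cv2.imwrite(f"pics/raw_{n}.png",im)
    c=bot.get_calibration(n);print(n,np.round(c["pose"],3).tolist(),np.round(c["mtx"],1).tolist(),c["k1"])
    for q in("tall_plaque","tall_cradle","arched_plaque","arched_cradle","cream_cup","ginger_jar","candlestick","bonbon_bowl"):
        print(q,[(np.round(d["box"]).tolist(),round(d["score"],2)) for d in bot.spot_in(q,n)])
print(bot.observe())
E
```

```text
side [[0.935, -0.262, 0.239, 0.321], [-0.355, -0.693, 0.627, -0.829], [0.001, -0.671, -0.741, 1.079], [0.0, 0.0, 0.0, 1.0]] [[485.7, 0.0, 253.9], [0.0, 485.7, 185.5], [0.0, 0.0, 1.0]] -0.2046437510027271
tall_plaque [([217.0, 219.0, 43.0, 82.0], 0.75), ([314.0, 249.0, 74.0, 56.0], 0.75)]
tall_cradle [([227.0, 241.0, 51.0, 65.0], 0.79), ([190.0, 116.0, 34.0, 48.0], 0.42)]
arched_plaque [([191.0, 119.0, 34.0, 45.0], 0.78)]
arched_cradle [([190.0, 118.0, 32.0, 48.0], 0.7), ([190.0, 113.0, 50.0, 65.0], 0.6)]
cream_cup [([226.0, 237.0, 51.0, 73.0], 0.75)]
ginger_jar [([293.0, 169.0, 28.0, 31.0], 0.93)]
candlestick [([155.0, 93.0, 27.0, 40.0], 0.75), ([191.0, 117.0, 32.0, 46.0], 0.74)]
bonbon_bowl [([244.0, 349.0, 48.0, 35.0], 0.58)]
top [[-0.107, -0.974, 0.2, 0.411], [-0.994, 0.104, -0.024, 0.006], [0.002, -0.202, -0.979, 1.228], [0.0, 0.0, 0.0, 1.0]] [[347.0, 0.0, 256.4], [0.0, 347.0, 188.6], [0.0, 0.0, 1.0]] -0.0397551889573134
tall_plaque [([308.0, 123.0, 39.0, 51.0], 0.8), ([299.0, 208.0, 44.0, 23.0], 0.71)]
tall_cradle [([289.0, 194.0, 53.0, 39.0], 0.81)]
arched_plaque [([162.0, 205.
[... 349 characters left out ...]
 0.9, 'joint_positions': array([ 1.11090179e+00,  1.58383761e-01,  1.59700834e+00, -1.04429659e-06,
        1.38620486e+00, -2.10101820e-01]), 'joint_velocities': array([-0.00107778, -0.0010338 ,  0.00113107,  0.00045657, -0.00034905,
        0.00035436]), 'tau': array([ 6.95303424e-05, -3.85578704e+01, -3.22358501e+01,  7.03673903e-02,
        3.06941522e-02, -5.61418756e-05]), 'tool_pos': array([0.14215427, 0.55712963, 0.19280609]), 'ee_rot': array([ 1.24571804e-01,  9.92210595e-01, -2.20371056e-06, -2.23664109e-07]), 'wrist_force': array([ 0.35132671, -0.54071479, -0.39327739]), 'torque': array([-0.02603198, -0.02380569,  0.02071387]), 'gripper_force': 0.0, 'opening': 0.09177080007777068}
```

View pics/side0.png

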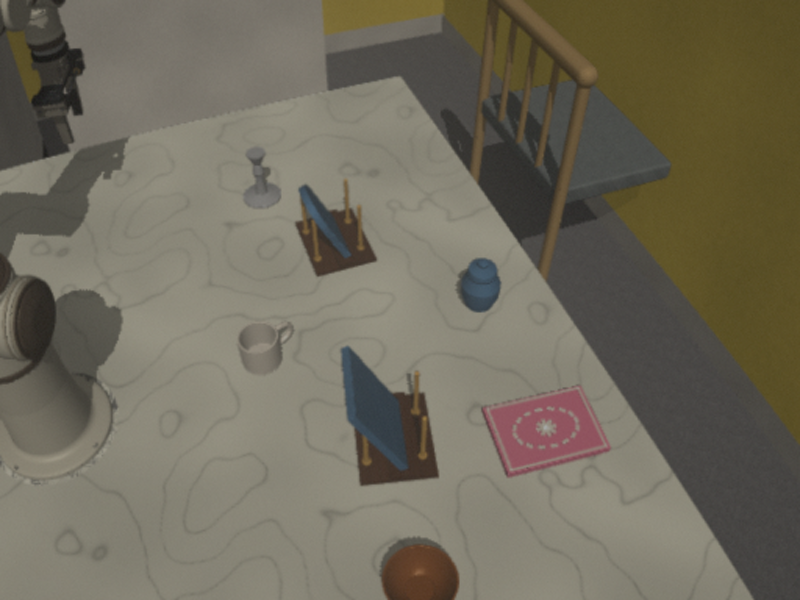

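View pics/top0.png

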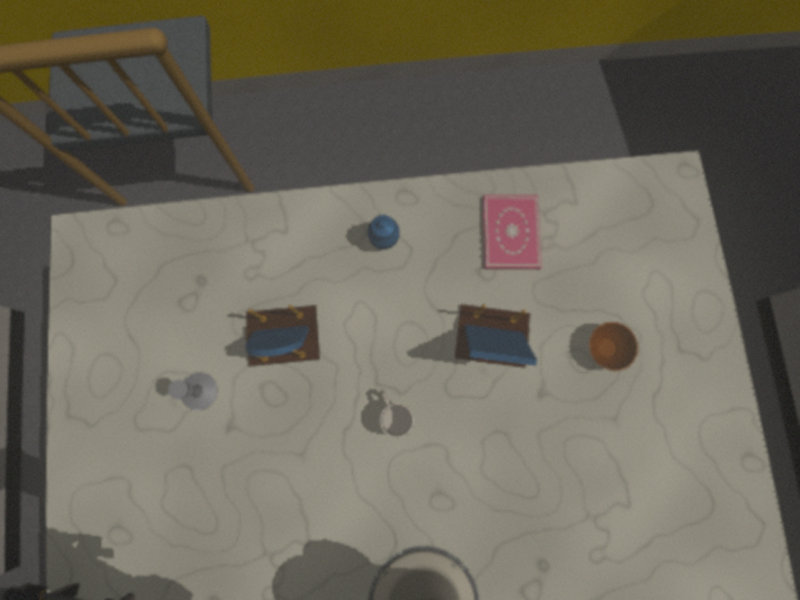

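The side view shows the tall plaque at (375,410), the pink look-alike flat at (545,430), the arched plaque at (325,220), the jar at (480,285), the cup at (262,348) and the candlestick at (262,180). The top view shows the tall plaque at (500,345) and the arched plaque at (280,340). The detector's second tall_plaque hits are the pink one, which I reject. Next is a close crop with a 4-pane enlargement.

Run:
```python
from h import *
s=cv2.imread("pics/raw_side.png");t=cv2.imread("pics/raw_top.png")
def crop(im,x,y,w=100,h=75):
    c=cv2.resize(im[y:y+h,x:x+w],(400,300),interpolation=cv2.INTER_CUBIC);c=cv2.convertScaleAbs(c,alpha=1.6)
    for k in range(0,w,20):cv2.putText(c,str(x+k),(k*4,8),0,.3,(0,0,255));cv2.line(c,(k*4,8),(k*4,14),(0,0,255))
    for k in range(0,h,20):cv2.putText(c,str(y+k),(0,k*4+4),0,.3,(0,0,255))
    return c
cv2.imwrite("pics/c1.png",np.vstack([np.hstack([crop(s,200,240,100,75),crop(s,165,110)]),np.hstack([crop(t,270,175),crop(t,130,175)])]))
```

```text
(no output)
```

View pics/c1.png

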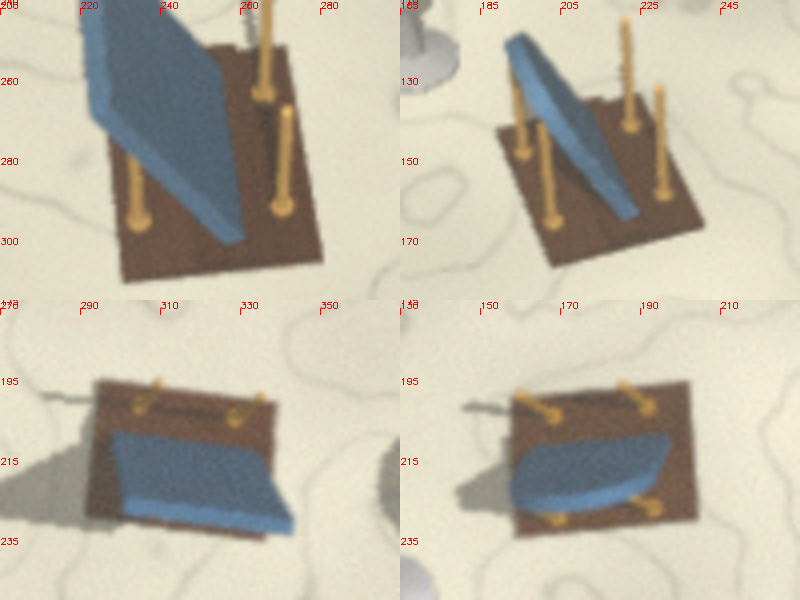

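The crop confirms it: blue tall plaque (side raw ~(240,265), on the front posts) and blue arched plaque (~(208,140)), with post feet and tops clearly visible. I'll fit the cradle poses to the post pixels.

```bash
cat > fit.py <<'E'
from h import *
from scipy.optimize import least_squares
F,Rr=-.056,.034;zb=.017
obs={"tall":[("side",(Rr,-.042,zb),(270.5,292)),("side",(Rr,-.042,.123),(271.75,267.5)),("side",(Rr,.042,zb),(266,264)),("side",(Rr,.042,.123),(267,238)),("side",(F,-.042,zb),(234.5,295.5)),
("top",(Rr,.042,zb),(305,202)),("top",(Rr,.042,.123),(309.25,196)),("top",(Rr,-.042,zb),(328.75,204.5)),("top",(Rr,-.042,.123),(335.5,199.5))],
"arched":[("side",(Rr,.042,zb),(222.5,141.2)),("side",(Rr,.042,.123),(221.5,115)),("side",(Rr,-.042,zb),(230.7,158.5)),("side",(Rr,-.042,.123),(230,132)),("side",(F,-.042,zb),(203,165.5)),("side",(F,-.042,.114),(200.5,141.5)),("side",(F,.042,zb),(195.7,148)),
("top",(Rr,.042,zb),(168.75,204)),("top",(Rr,.042,.123),(160,199.2)),("top",(Rr,-.042,zb),(192,201.5)),("top",(Rr,-.042,.123),(185.5,196.5)),("top",(F,.042,zb),(169,230)),("top",(F,-.042,zb),(193.7,227))]}
pose={}
for k,o in obs.items():
    def f(p):
        M=R.from_euler("z",p[2]).as_matrix()
        return np.concatenate([proj(M@np.array(P)+[p[0],p[1],p[3]],n)[0]-uv for n,P,uv in o])
    x0=atz(o[-1][2],"top",.05);r=least_squares(f,[x0[0],x0[1],0,0])
    pose[k]=r.x;print(k,np.round(r.x,4),np.round(r.fun,1).reshape(-1,2).tolist())
from pathlib import Path
for n,boxes in {"top":{"cup":(240,252,24,26),"jar":(237,138,16,19),"candle":(117,240,22,22),"bowl":(378,205,28,33)}}.items():
    for q,b in boxes.items(): print(q,atz((b[0]+b[2]/2,b[1]+b[3]/2),n,.04).round(3))
for q,uv in {"jar":(307,198),"cup":(168,238),"candle":(168,130)}.items():print("side foot",q,atz(uv,"side",0).round(3))
E
python3 fit.py
```

```text
tall [ 0.5538 -0.2241 -0.2338 -0.0062] [[-0.2, -0.9], [-0.1, 0.8], [-0.5, -0.8], [-0.6, 1.3], [0.0, -0.4], [0.2, -0.8], [0.5, -0.2], [-0.1, -0.3], [-0.2, -0.5]]
arched [ 0.6044  0.2525 -0.0047 -0.007 ] [[-0.2, -0.3], [-0.7, 0.7], [-0.1, -0.6], [-0.6, 0.6], [0.0, -0.4], [0.1, 0.5], [-0.0, -0.4], [-0.5, -0.1], [0.3, -0.4], [-0.2, 0.1], [0.4, -0.3], [0.6, -0.8], [-0.3, -0.2]]
cup [0.396 0.02  0.04 ]
jar [0.808 0.002 0.04 ]
candle [0.486 0.433 0.04 ]
bowl [ 0.49  -0.476  0.04 ]
side foot jar [ 0.797 -0.018  0.   ]
side foot cup [ 0.378 -0.015  0.   ]
side foot candle [0.487 0.423 0.   ]
```

Emit:
jog_arm --rows '[[[0,0,0],[0,0,-0.1225],0],[[0,0,0],[0,0,-0.1225],0],[[-3.4,-3.0,0],[0,0,0],0],[[-3.4,-3.0,0],[0,0,0],0],[[-3.4,-3.0,0],[0,0,0],0],[[-3.4,-3.0,0],[0,0,0],0],[[-3.4,-3.0,0],[0,0,0],0],[[-3.4,-3.0,0],[0,0,0],0],[[-3.4,-3.0,0],[0,0,0],0],[[-3.4,-3.0,0],[0,0,0],0],[[-3.4,-3.0,0],[0,0,0],0],[[-3.4,-3.0,0],[0,0,0],0]]'

```text
time: 2.4
tool_pos: [0.4818, 0.2544, 0.193]
ee_rot: [0.002, 1.0, 0.0, 0.0]
wrist_force: [0.8, 0.4, 1.3]
opening: 0.046
gripper_force: 0.0
```

Emit:
jog_arm --rows '[[[0,0,2.7],[0,0,0],0],[[0,0,2.7],[0,0,0],0],[[0,0,0],[0,0,0],0]]'

```text
time: 2.78
tool_pos: [0.479, 0.2549, 0.1366]
ee_rot: [0.003, 1.0, -0.001, -0.002]
wrist_force: [-0.4, -0.2, 0.1]
opening: 0.0463
gripper_force: 0.0
```

```bash
cat > look.py <<'E'
import sys
from h import *
name,sx,sy,tx,ty=sys.argv[1],*map(int,sys.argv[2:6])
def crop(im,x,y,w=100,h=100):
    return cv2.resize(im[y:y+h,x:x+w],(400,400),interpolation=cv2.INTER_CUBIC)
s=bot.read_camera("side");t=bot.read_camera("top")
o=bot.observe();print(o["time"],o["tool_pos"].round(4),o["wrist_force"].round(1))
cv2.imwrite(f"pics/{name}.png",cv2.convertScaleAbs(np.hstack([crop(s,sx,sy),crop(t,tx,ty)]),alpha=1.5))
E
python3 look.py a1 150 80 130 165
```

```text
2.875 [0.481  0.2557 0.1396] [-0.3  0.1  0.8]
```

View pics/a1.png

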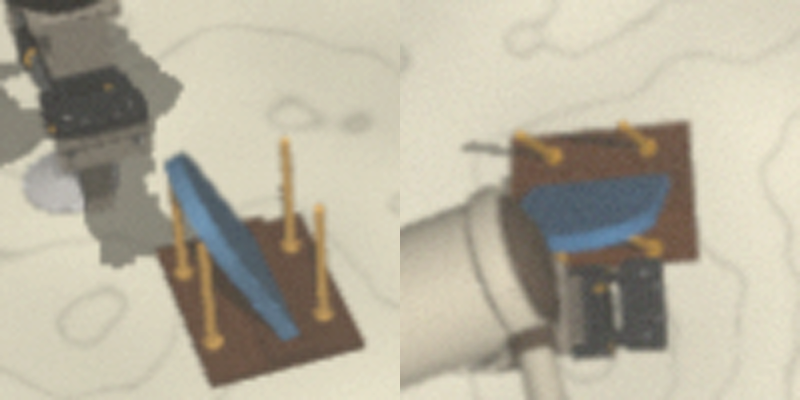

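The side view (left) shows the fingers at (100,190), in front of the arched plaque's top at (180,160) and above the front posts. I'll push slowly.

Emit:
jog_arm --rows '[[[-1.0,-0.1,0],[0,0,0],0],[[-1.0,-0.1,0],[0,0,0],0],[[-1.0,-0.1,0],[0,0,0],0],[[-0.6,0,0],[0,0,0],0],[[-0.6,0,0],[0,0,0],0],[[-0.6,0,0],[0,0,0],0],[[-0.6,0,0],[0,0,0],0],[[-0.6,0,0],[0,0,0],0]]'

```text
time: 3.88
tool_pos: [0.541, 0.2522, 0.1388]
ee_rot: [0.002, 1.0, -0.0, -0.0]
wrist_force: [1.0, -0.4, -0.8]
opening: 0.0457
gripper_force: 0.0
```

Emit:
jog_arm --rows '[[[-0.6,0,0],[0,0,0],0],[[-0.6,0,0],[0,0,0],0],[[-0.5,0,0],[0,0,0],0],[[-0.5,0,0],[0,0,0],0],[[-0.5,0,0],[0,0,0],0]]'

```text
time: 4.5
tool_pos: [0.568, 0.2521, 0.1388]
ee_rot: [0.002, 1.0, 0.0, 0.0]
wrist_force: [0.4, 0.4, -0.1]
opening: 0.0457
gripper_force: 0.0
```

```bash
python3 look.py a2 150 80 130 165
```

```text
4.6 [0.5682 0.252  0.1388] [ 0.1  0.  -0.1]
```

View pics/a2.png

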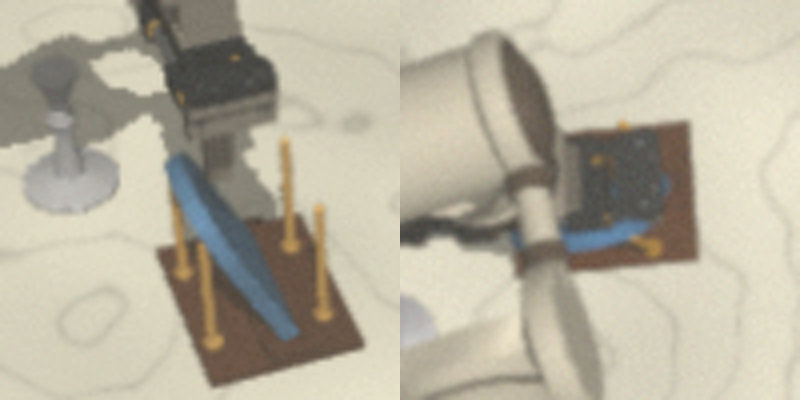

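Run:
```python
from h import *
o=bot.observe();p=o["tool_pos"];M=R.from_quat(o["ee_rot"]).as_matrix()
for nm,l in {"tip0":[0,0,.014],"tip+":[-.01,.03,.014],"tip-":[-.01,-.03,.014],"palm":[0,0,-.064]}.items():
    P=p+M@l; print(nm,P.round(3),((proj(P,"side")[0]-[150,80])*4).round(),((proj(P,"top")[0]-[130,165])*4+[400,0]).round())
x,y,a=.6044,.2525,-.0047;t=np.deg2rad(25)
for u,v in [(0,0),(.15,0),(.09,-.06),(0,-.06),(.09,.06)]:
    P=np.array([x-u*np.sin(t),y+v,.008+u*np.cos(t)]);print("pl",u,v,P.round(3),((proj(P,"side")[0]-[150,80])*4).round(),((proj(P,"top")[0]-[130,165])*4+[400,0]).round())
```

```text
tip0 [0.568 0.252 0.125] [211. 189.] [575. 214.]
tip+ [0.578 0.282 0.125] [212. 162.] [537. 205.]
tip- [0.578 0.222 0.125] [235. 211.] [612. 198.]
palm [0.568 0.252 0.203] [203. 107.] [551. 202.]
pl 0 0 [0.604 0.252 0.008] [265. 289.] [603. 189.]
pl 0.15 0 [0.541 0.252 0.144] [173. 178.] [571. 246.]
pl 0.09 -0.06 [0.566 0.192 0.09 ] [235. 275.] [657. 214.]
pl 0 -0.06 [0.604 0.192 0.008] [288. 339.] [670. 182.]
pl 0.09 0.06 [0.566 0.312 0.09 ] [190. 176.] [512. 229.]
```

Run:
```python
from h import *
s=bot.read_camera("side");t=bot.read_camera("top")
o=bot.observe();p=o["tool_pos"];M=R.from_quat(o["ee_rot"]).as_matrix()
a=cv2.resize(s[90:150,175:235],(600,600),interpolation=cv2.INTER_CUBIC)
a=cv2.convertScaleAbs(a,alpha=1.8)
for l in ([-.01,.023,.014],[-.01,-.023,.014],[-.01,-.041,.014],[.01,-.041,.014],[.01,-.041,-.064],[.01,.041,-.064]):
    q=((proj(p+M@l,"side")[0]-[175,90])*10+5).astype(int);cv2.circle(a,tuple(map(int,q)),3,(0,0,255),-1);print(l,q)
cv2.imwrite("pics/z.png",a)
```

```text
[-0.01, 0.023, 0.014] [290 323]
[-0.01, -0.023, 0.014] [333 417]
[-0.01, -0.041, 0.014] [351 455]
[0.01, -0.041, 0.014] [285 472]
[0.01, -0.041, -0.064] [266 266]
[0.01, 0.041, -0.064] [188  99]
```

View pics/z.png

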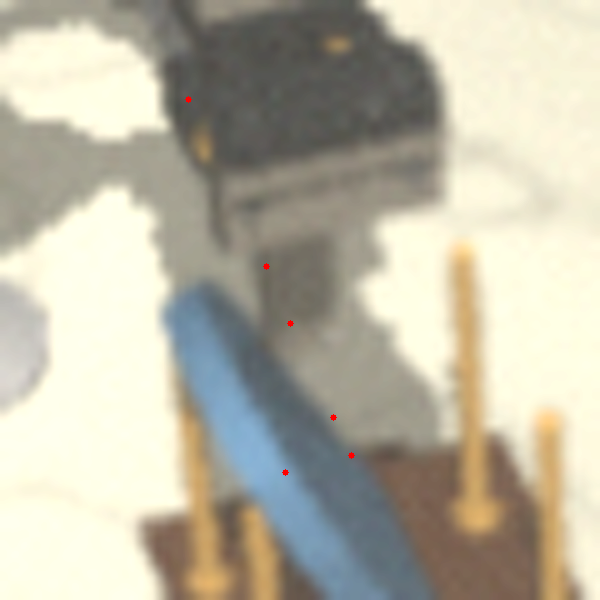

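Run:
```python
from h import *
o=bot.observe();p=o["tool_pos"];M=R.from_quat(o["ee_rot"]).as_matrix();print(o["joint_positions"].round(3))
for l in ([-.0375,-.0945,-.064],[.0375,-.0945,-.064],[-.0375,-.0945,-.12],[-.0375,.0945,-.064],[.0375,.0945,-.064],[-.0945,-.0375,-.064],[.0945,-.0375,-.064],[0,0,-.064],[0,0,.014]):
    P=p+M@l;print(l,((proj(P,"side")[0]-[175,90])*10+5).round(),((proj(P,"top")[0]-[130,165])*4+[400,0]).round())
```

```text
[ 0.224  0.319  1.516  0.     1.307 -1.342]
[-0.0375, -0.0945, -0.064] [485. 343.] [674. 140.]
[0.0375, -0.0945, -0.064] [224. 407.] [681. 240.]
[-0.0375, -0.0945, -0.12] [476. 185.] [662. 127.]
[-0.0375, 0.0945, -0.064] [293. -36.] [423. 165.]
[0.0375, 0.0945, -0.064] [54. 18.] [427. 265.]
[-0.0945, -0.0375, -0.064] [613. 177.] [594.  74.]
[0.0945, -0.0375, -0.064] [-28. 329.] [609. 325.]
[0, 0, -0.064] [260. 174.] [551. 202.]
[0, 0, 0.014] [280. 378.] [575. 215.]
```

The fingers appear about 45 mm higher in the image than the reported pose predicts, with no contact force. I'll back off, lower in free space and check.

Emit:
jog_arm --rows '[[[3.0,0,0],[0,0,0],0],[[3.0,0,0],[0,0,0],0],[[3.0,0,0],[0,0,0],0],[[0,0,2.0],[0,0,0],0],[[0,0,2.0],[0,0,0],0],[[0,0,0],[0,0,0],0],[[0,0,0],[0,0,0],0]]'

```text
time: 5.58
tool_pos: [0.4782, 0.2527, 0.0996]
ee_rot: [0.002, 1.0, 0.0, 0.001]
wrist_force: [-0.2, -0.4, -0.3]
opening: 0.0457
gripper_force: 0.0
```

Run:
```python
from h import *
s=bot.read_camera("side")
o=bot.observe();p=o["tool_pos"];M=R.from_quat(o["ee_rot"]).as_matrix();print(bot.tip_reach,o["time"],p.round(4),o["opening"])
x0,y0=150,90
a=cv2.resize(s[y0:y0+75,x0:x0+100],(800,600),interpolation=cv2.INTER_CUBIC)
a=cv2.convertScaleAbs(a,alpha=1.8)
for l in ([-.01,.041,.014],[.01,.041,.014],[-.01,-.041,.014],[.01,-.041,.014],[-.01,-.041,-.026],[.01,-.041,-.026]):
    q=((proj(p+M@l,"side")[0]-[x0,y0])*8+4).astype(int);cv2.circle(a,tuple(map(int,q)),3,(0,0,255),-1);print(l,q)
cv2.imwrite("pics/z2.png",a)
```

```text
0.014 5.625 [0.4784 0.2527 0.0999] 0.04555758202416137
[-0.01, 0.041, 0.014] [203 361]
[0.01, 0.041, 0.014] [153 374]
[-0.01, -0.041, 0.014] [257 500]
[0.01, -0.041, 0.014] [205 513]
[-0.01, -0.041, -0.026] [245 420]
[0.01, -0.041, -0.026] [192 434]
```

View pics/z2.png

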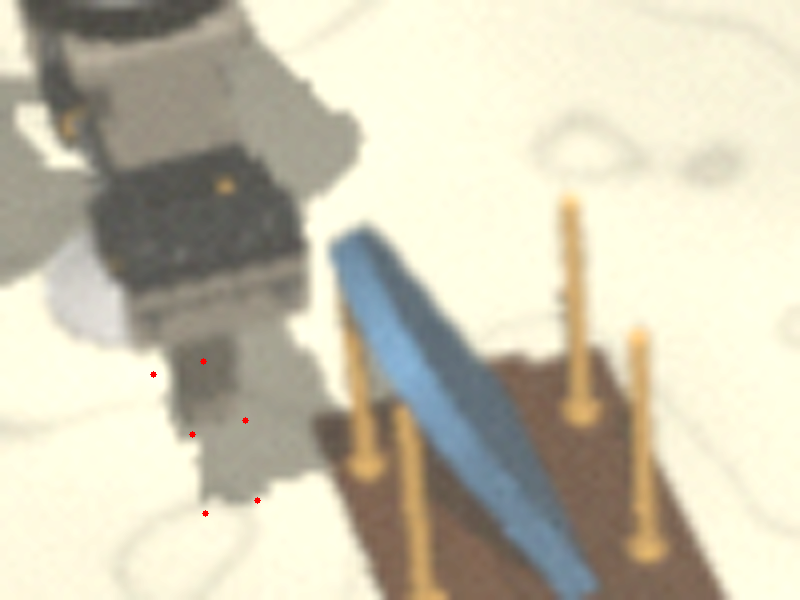

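The visible finger tip sits at (205,420), where (230,505) was predicted, so it is about 40 mm high or offset. I'll close the fingers so they pass between the posts at either height, then push at this level and watch the force.

Emit:
jog_arm --rows '[[[-0.8,0,0],[0,0,0],0.9],[[-0.8,0,0],[0,0,0],0.9],[[-0.8,0,0],[0,0,0],0.9],[[-0.8,0,0],[0,0,0],0.9],[[-0.6,0,0],[0,0,0],0.9],[[-0.6,0,0],[0,0,0],0.9],[[-0.5,0,0],[0,0,0],0.9],[[-0.5,0,0],[0,0,0],0.9],[[-0.5,0,0],[0,0,0],0.9],[[-0.5,0,0],[0,0,0],0.9]]'

```text
time: 6.88
tool_pos: [0.5419, 0.2522, 0.0988]
ee_rot: [0.002, 1.0, 0.0, -0.0]
wrist_force: [-1.8, -0.2, 1.1]
opening: 0.0044
gripper_force: 0.4
```

```bash
python3 look.py a3 150 80 130 165
```

```text
6.975 [0.5422 0.2522 0.0988] [-0.2  0.  -0.8]
```

View pics/a3.png

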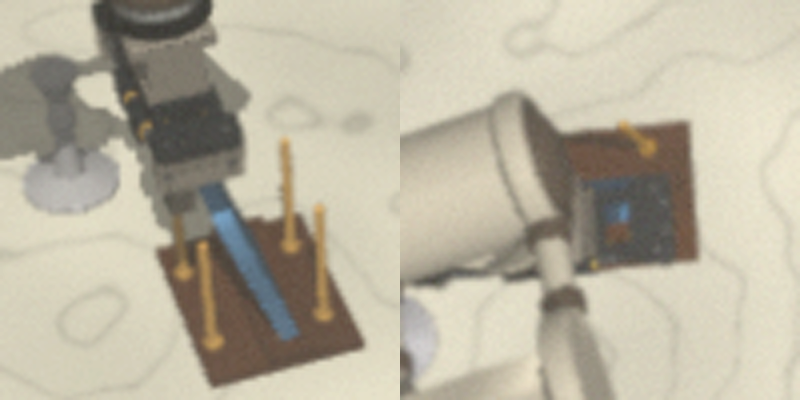

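The push works now: the plaque has risen to about 12–15° forward, with its top at side-crop (215,190). I'll continue.

Emit:
jog_arm --rows '[[[-0.5,0,0],[0,0,0],0.9],[[-0.5,0,0],[0,0,0],0.9],[[-0.5,0,0],[0,0,0],0.9],[[-0.5,0,0],[0,0,0],0.9],[[-0.5,0,0],[0,0,0],0.9],[[-0.5,0,0],[0,0,0],0.9],[[-0.5,0,0],[0,0,0],0.9],[[-0.5,0,0],[0,0,0],0.9],[[-0.5,0,0],[0,0,0],0.9],[[-0.5,0,0],[0,0,0],0.9]]'

```text
time: 8.22
tool_pos: [0.592, 0.252, 0.0988]
ee_rot: [0.002, 1.0, -0.0, -0.0]
wrist_force: [0.6, 0.2, 0.1]
opening: 0.0045
gripper_force: 0.2
```

```bash
cat > tilt.py <<'E'
import sys
from h import *
from scipy.optimize import minimize
P={"arched":(.6044,.2525,-.0047,.06,.15),"tall":(.5538,-.2241,-.2338,.065,.18)}
def shape(k):
    x,y,a,w,h=P[k]
    if k=="tall": o=[(-w,0),(w,0),(w,h),(-w,h)]
    else: o=[(-w,0),(w,0)]+[(w*np.cos(t),.09+w*np.sin(t)) for t in np.linspace(0,np.pi,15)]
    return np.array([(s*.007,v,u) for v,u in o for s in(-1,1)])
def mask(k,b,dx,n):
    x,y,a,w,h=P[k];Q=R.from_euler("zy",[a,b]).apply(shape(k))+[x+dx,y,.004]
    m=np.zeros((384,512),np.uint8);cv2.fillConvexPoly(m,cv2.convexHull(proj(Q,n).round().astype(np.int32)),1);return m
def run(k):
    s=bot.read_camera("side").astype(int);blue=((s[...,0]-s[...,2])>25).astype(np.uint8)
    roi=cv2.dilate(mask(k,-.44,0,"side")|mask(k,.25,0,"side")|mask(k,0,0,"side"),np.ones((9,9)))
    blue&=roi
    r=[(( (m:=mask(k,np.deg2rad(b),0,"side"))&blue).sum()/max((m|blue).sum(),1),b) for b in range(-30,25)]
    print(k,"blue px",blue.sum(),"best (IoU,lean deg)",sorted(r)[-3:])
    o=bot.observe();print(o["time"],o["tool_pos"].round(4),o["wrist_force"].round(1))
if __name__=="__main__":
    for k in sys.argv[1:]: run(k)
E
python3 tilt.py arched tall
```

```text
arched blue px 63 best (IoU,lean deg) [(np.float64(0.09554140127388536), 0), (np.float64(0.09618320610687023), 2), (np.float64(0.09813084112149532), 1)]
8.275 [0.5925 0.2519 0.0988] [-0.8 -0.3  0.5]
tall blue px 266 best (IoU,lean deg) [(np.float64(0.13141361256544504), -26), (np.float64(0.13840262582056892), -25), (np.float64(0.14253265190232822), -24)]
8.325 [0.5922 0.2519 0.0988] [0.1 0.1 0.4]
```

```bash
sed -i 's/>25)/>6)/' tilt.py; python3 tilt.py arched tall
```

```text
arched blue px 305 best (IoU,lean deg) [(np.float64(0.4498525073746313), 3), (np.float64(0.456752655538695), 2), (np.float64(0.4591679506933744), 1)]
8.375 [0.5919 0.2519 0.0987] [-0.  -0.4 -0.3]
tall blue px 1688 best (IoU,lean deg) [(np.float64(0.8228051391862955), -22), (np.float64(0.8236856080722251), -24), (np.float64(0.8356456776947705), -23)]
8.425 [0.5917 0.2519 0.0987] [-0.3 -0.4 -0.5]
```

Emit:
jog_arm --rows '[[[-0.4,0,0],[0,0,0],0.9],[[-0.4,0,0],[0,0,0],0.9],[[-0.4,0,0],[0,0,0],0.9],[[-0.4,0,0],[0,0,0],0.9],[[0,0,0],[0,0,0],0.9],[[0,0,0],[0,0,0],0.9]]'

```text
time: 9.18
tool_pos: [0.6076, 0.2519, 0.0987]
ee_rot: [0.002, 1.0, -0.0, -0.0]
wrist_force: [-0.1, -0.1, -0.1]
opening: 0.0049
gripper_force: 0.0
```

```bash
python3 tilt.py arched
```

```text
arched blue px 441 best (IoU,lean deg) [(np.float64(0.5257352941176471), 9), (np.float64(0.5262529832935561), 11), (np.float64(0.5322777101096224), 10)]
9.225 [0.6076 0.2519 0.0988] [ 0.9 -0.3  0.5]
```

Emit:
jog_arm --rows '[[[1.0,0,0],[0,0,0],0.9],[[2.0,0,0],[0,0,0],0.9],[[3.0,0,0],[0,0,0],0.9],[[3.0,0,0],[0,0,0],0.9],[[3.0,0,0],[0,0,0],0.9],[[1.0,0,-3.0],[0,0,0],0.9],[[0,-1,-4.0],[0,0,0],0.9],[[0,-4,-3.0],[0,0,0],0.9],[[0,0,0],[0,0,0],0.9]]'

```text
time: 10.35
tool_pos: [0.4788, 0.2015, 0.2016]
ee_rot: [0.004, 1.0, 0.0, 0.003]
wrist_force: [0.5, 0.3, -0.6]
opening: 0.0047
gripper_force: 0.0
```

```bash
python3 tilt.py arched
python3 - <<'E'
from h import *
M=R.from_quat([.002,1,0,0]).as_matrix();p=bot.observe()["tool_pos"]
a=-.2338;t=np.array([.5538,-.2241,0])+R.from_euler("z",a).apply([-.13,0,0]);print(t, M.T@(t-p))
E
```

```text
arched blue px 625 best (IoU,lean deg) [(np.float64(0.7230590961761297), 12), (np.float64(0.7269461077844311), 10), (np.float64(0.7334123222748815), 11)]
10.4 [0.4776 0.2023 0.1996] [ 0.4 -0.5 -0.4]
[ 0.4273369  -0.19398215  0.        ] [ 0.04872067 -0.39650192  0.1996443 ]
```

The arched plaque now rests at about 11–12° back. Next is the tall one.

Emit:
jog_arm --rows '[[[0.6,-5,0],[0,0,0],0.9],[[0.6,-5,0],[0,0,0],0.9],[[0.6,-5,0],[0,0,0],0.9],[[0.6,-5,0],[0,0,0],0.9],[[0.6,-5,0],[0,0,0],0.9],[[0.6,-5,0],[0,0,0],0.9],[[0.6,-5,0],[0,0,0],0.9],[[0.6,-4.6,0],[0,0,0],0.9],[[0,0,0],[0,0,0.115],0.9],[[0,0,0],[0,0,0.115],0.9],[[0,0,0],[0,0,0],0.9]]'

```text
time: 11.78
tool_pos: [0.4272, -0.192, 0.1971]
ee_rot: [0.116, 0.993, 0.001, -0.001]
wrist_force: [0.0, -0.6, -0.3]
opening: 0.0048
gripper_force: 0.0
```

Emit:
jog_arm --rows '[[[0,0,2.5],[0,0,0],0.9],[[0,0,2.5],[0,0,0],0.9],[[0,0,2.5],[0,0,0],0.9],[[0,0,0],[0,0,0],0.9]]'

```text
time: 12.28
tool_pos: [0.426, -0.1912, 0.1212]
ee_rot: [0.116, 0.993, 0.002, -0.002]
wrist_force: [-0.6, -0.3, 0.7]
opening: 0.0045
gripper_force: 0.0
```

```bash
python3 - <<'E'
from h import *
o=bot.observe();p=o["tool_pos"];M=R.from_quat(o["ee_rot"]).as_matrix();a=-.2338
print(o["time"],p,"cradle frame",R.from_euler("z",-a).apply(p-[.5538,-.2241,0]).round(4),"tool y az",np.arctan2(M[1,1],M[0,1])-np.pi/2)
E
python3 tilt.py tall
```

```text
12.275 [ 0.4259963  -0.19115526  0.12122538] cradle frame [-0.132   0.0024  0.1212] tool y az -0.23224614671959887
tall blue px 1689 best (IoU,lean deg) [(np.float64(0.8232484076433121), -24), (np.float64(0.8233404710920771), -22), (np.float64(0.8352), -23)]
12.325 [ 0.427  -0.1921  0.1229] [ 0.6 -0.2 -0.1]
```

Emit:
jog_arm --rows '[[[-1,0,0],[0,0,0],0.9],[[-1,0,0],[0,0,0],0.9],[[-1,0,0],[0,0,0],0.9],[[-0.6,0,0],[0,0,0],0.9],[[-0.6,0,0],[0,0,0],0.9],[[-0.6,0,0],[0,0,0],0.9],[[-0.6,0,0],[0,0,0],0.9],[[-0.6,0,0],[0,0,0],0.9],[[0,0,0],[0,0,0],0.9]]'

```text
time: 13.45
tool_pos: [0.4862, -0.2073, 0.1236]
ee_rot: [0.117, 0.993, 0.0, 0.0]
wrist_force: [-0.5, -0.3, -0.5]
opening: 0.0049
gripper_force: 0.2
```

```bash
python3 tilt.py tall
```

```text
tall blue px 799 best (IoU,lean deg) [(np.float64(0.6190871369294606), -13), (np.float64(0.6265356265356266), -14), (np.float64(0.6326034063260341), -15)]
13.5 [ 0.486  -0.2072  0.1236] [-0.4 -0.5  0. ]
```

Emit:
jog_arm --rows '[[[-0.5,0,0],[0,0,0],0.9],[[-0.5,0,0],[0,0,0],0.9],[[-0.5,0,0],[0,0,0],0.9],[[-0.5,0,0],[0,0,0],0.9],[[-0.5,0,0],[0,0,0],0.9],[[-0.5,0,0],[0,0,0],0.9],[[-0.5,0,0],[0,0,0],0.9],[[-0.5,0,0],[0,0,0],0.9],[[-0.5,0,0],[0,0,0],0.9],[[-0.5,0,0],[0,0,0],0.9],[[-0.5,0,0],[0,0,0],0.9],[[0,0,0],[0,0,0],0.9]]'

```text
time: 15.0
tool_pos: [0.5396, -0.2201, 0.1238]
ee_rot: [0.117, 0.993, -0.0, -0.0]
wrist_force: [-0.3, -0.2, -0.5]
opening: 0.0048
gripper_force: 0.0
```

```bash
python3 tilt.py tall
```

```text
tall blue px 266 best (IoU,lean deg) [(np.float64(0.2733485193621868), -1), (np.float64(0.2808870116156283), 1), (np.float64(0.290788013318535), 0)]
15.05 [ 0.5394 -0.22    0.1237] [-0.5 -0.2  0.4]
```

Emit:
jog_arm --rows '[[[-0.4,0,0],[0,0,0],0.9],[[-0.4,0,0],[0,0,0],0.9],[[-0.4,0,0],[0,0,0],0.9],[[-0.4,0,0],[0,0,0],0.9],[[-0.3,0,0],[0,0,0],0.9],[[0,0,0],[0,0,0],0.9],[[0,0,0],[0,0,0],0.9]]'

```text
time: 15.92
tool_pos: [0.5578, -0.2244, 0.1238]
ee_rot: [0.117, 0.993, 0.0, -0.0]
wrist_force: [-0.3, -0.8, -0.2]
opening: 0.0046
gripper_force: 0.0
```

```bash
python3 tilt.py tall
```

```text
tall blue px 525 best (IoU,lean deg) [(np.float64(0.32358803986710966), 10), (np.float64(0.3262896208825357), 12), (np.float64(0.3292287751134154), 11)]
15.975 [ 0.5578 -0.2244  0.1237] [ 0.6 -0.7 -0.2]
```

Past upright, so I'll retreat and check both.

Emit:
jog_arm --rows '[[[1,0,0],[0,0,0],0.9],[[2,0,0],[0,0,0],0.9],[[3,0,0],[0,0,0],0.9],[[3,0,0],[0,0,0],0.9],[[3,0,0],[0,0,0],0.9],[[3,0,-2],[0,0,0],0.9],[[4,0,-4],[0,0,0],0.9],[[0,0,-4],[0,0,0],0.9],[[0,0,0],[0,0,0],0.9]]'

```text
time: 17.1
tool_pos: [0.374, -0.1814, 0.2272]
ee_rot: [0.117, 0.993, -0.002, 0.003]
wrist_force: [-0.6, -0.2, 0.6]
opening: 0.0046
gripper_force: 0.0
```

```bash
python3 tilt.py tall arched
python3 - <<'E'
from h import *
s=bot.read_camera("side");t=bot.read_camera("top")
f=lambda i,x,y:cv2.resize(i[y:y+75,x:x+100],(400,300),interpolation=cv2.INTER_CUBIC)
cv2.imwrite("pics/end.png",cv2.convertScaleAbs(np.vstack([np.hstack([f(s,200,235),f(s,165,105)]),np.hstack([f(t,270,175),f(t,130,175)])]),alpha=1.6))
E
```

```text
tall blue px 1044 best (IoU,lean deg) [(np.float64(0.6307106598984772), 11), (np.float64(0.6389228886168911), 13), (np.float64(0.6488502175264139), 12)]
17.15 [ 0.3733 -0.1806  0.225 ] [ 0.3 -0.4 -0.8]
arched blue px 634 best (IoU,lean deg) [(np.float64(0.7314814814814815), 12), (np.float64(0.7356459330143541), 10), (np.float64(0.7399527186761229), 11)]
17.2 [ 0.3728 -0.1801  0.2235] [ 0.   0.1 -0.4]
```

View pics/end.png

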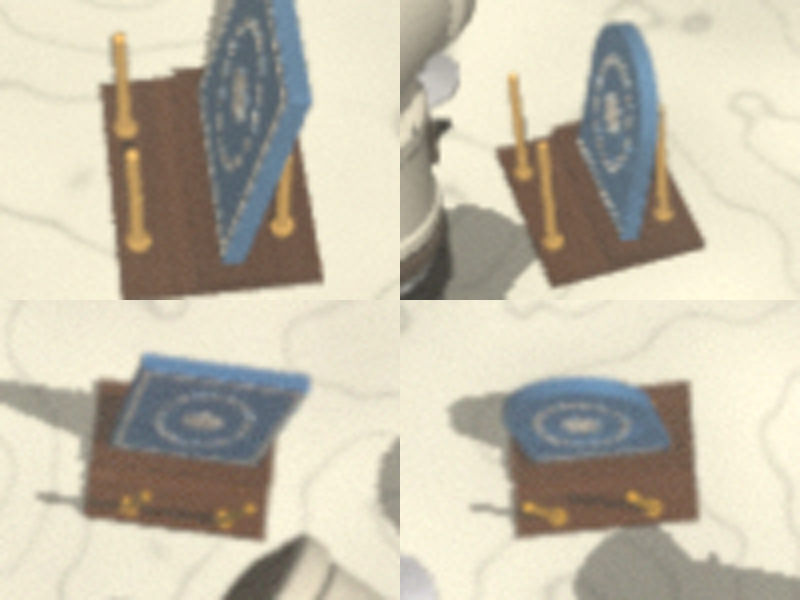

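Both plaques lean back squarely on their rear posts (about 12° and 11°), with their feet in the grooves and the white relief facing front, and the arm is clear.

```bash
python3 -c "
from station import bot
print(bot.hand_in())"
```

```text
the job is handed in; nothing more can be done
None
```

Both blue plaques are tipped back onto their rear posts, about 12° for the tall one and 11° for the arched one. They look square with their feet in the grooves; the arm never went near the bystanders, whose positions I did not re-measure. I handed the job in at about 17 s and got no verdict back.

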